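# Let the large bearing balls out of their feeder into the tray

## Robot

A 6-joint arm with a two-finger parallel gripper is mounted at the origin on a cart in front of the work surface, level with it; the furniture and walls round the work are solid. World frame = base frame: x ahead of the robot, y to its left, z up, the work surface at z = 0. Lengths are in m, angles in rad, forces in N, time in s.
With the tool pointing down it reaches from about 0.35 to 0.975 m from the base axis. Payload 4.9 kg.
Tool frame: the origin (TCP) lies at the very end of the fingers, on their centre line; the grasp point (between the pads) lies 19 mm behind it; y points along the fingers, z is the direction in which the jaws open and shut, and the axes are right-handed (so a half turn about y gives the same grasp; the last joint's range is limited). The gripper opens to 85 mm and grips with 20 to 120 N. Pads are 22 mm wide; open, the fingers measure 114 mm over their backs; the gripper's body (76 mm by 85 mm) begins 54 mm behind the grasp point. The pads swing forward as they close: fully open they stand 13 mm farther back than shut.
Start: joints at [-1.249, 0.053, 1.613, -0, 1.476, -0.119], TCP at [0.267, -0.565, 0.194] pointing down, gripper open.
Joint ranges: [-3.01, 3.01], [-1.01, 2.22], [0.06, 2.58], [-1.02, 4.17], [0.09, 2.62], [-3.14, 3.14]. Speed limits (rad/s): [2.57, 2.57, 3.14, 3.14, 3.14, 3.14].

## Interface

Orientations are given as a rotation vector (axis times angle).
In Python, from station import monitor, viewer, ticket gives the robot as it stands.
- The arm moves only by the tool servo_tool, never from a script. Its argument "commands" is one flat list of numbers, 7 for each row, row after row: the turn, a rotation vector about the tool's x, y, z in rad, then the shift along the tool's x, y, z in cm, then the opening, from 0 (shut) to 1 (fully open). In form: [rx, ry, rz, dx, dy, dz, claw, rx, ry, rz, dx, dy, dz, claw, ...]. A call has 1 to 20 rows; each row shifts and turns the pose as measured when the row begins, along the tool's axes as they then stand; what a row does not reach is not made up. A row lasts 1/10 s, in which the tool goes at most 50 mm and 8.59 degrees, less where a joint would pass 70% of its speed; a pose out of reach is approached as far as the arm can. A call is refused whole if a number of a shift passes 5 or a number of a turn 0.15, either way. A call with a gripper value outside its range is refused whole. The fingers move at their own pace and stop on an object; "grip_force" is the grip in N (left out, the last holds). Time passes only in rows, so rows that do not move let the fingers close. It gives the time, the measured TCP pose, the force and the opening at its end, in the units of the state.
- monitor.get_obs(): the state, without advancing time (a new reading comes with each control period).
- viewer.get_image(name): name is "scene" or "top"; returns a dict with "frame" (480x640x3 uint8, red, green, blue), "depth" (480x640 float32, m along the optical axis (not along the pixel's ray), 0 where there is no reading), "camera_matrix" (3x3 intrinsics, pixels), "dist_coeffs" ([k1, k2, p1, p2, k3] as OpenCV has them; the pictures are not rectified), "cam_to_world" (4x4, takes a point from camera to world coordinates). Camera axes: x right, y down, z forward; pixel columns grow to the right and rows downward; lengths in m; the calibration is good to about 2 mm. A picture is of the moment at which its call begins.
- ticket.finish_job(): hands the job in, once; it reports no verdict.
The state is a dict: "t": time; "q": joint angles; "dq": joint speeds; "effort": joint torques, N m; "tool_pos": TCP position; "tool_rot": TCP orientation; "contact_force": force on the tool from outside, world axes, zero at the start; "wrist_torque": the same for the moment, N m; "opening": finger opening in m.
Only numpy, scipy, OpenCV 4.12 (cv2) and the standard library are available. Lean on these libraries where they do the work, as an engineer would, in place of code of your own. Each camera call takes 0.05 s, during which the arm holds its last target.

## Task

Push the steel tray along its track up to the end stop in front of the feeder that holds the two large balls, then press down that feeder's black paddle and keep it down until both large balls have rolled into the tray, and let it come back up so that the gate shuts. Do it all with the fingertips: slide the tray without picking it up, do not touch the balls, do not work the other feeder's lever, and leave its small balls and the things lying about where they are.

Things in the scene. Friction and masses are not known exactly. Their poses are not given: they have to be found in the camera images.
- stand: Dark grey fixed base plate, 8 mm thick, about 250 x 284. Origin on the bench, midway between the two feeders. x: from track to back (downhill is -x), y: left along the track, z up. Tray track across its front, centre line at x = -0.1075, 10 mm rails front and back; black end stops 14 mm high over the plate, inner faces at y = +0.1275 and -0.1275.
- feeder_large: Feeder holding the two large balls: sloping open lane with aluminium walls and a dark floor, its mouth over the track. Fixed on the stand at its left (stand y +0.085) or right (-0.085) place, which differs from run to run. Origin: centre of its underside, on the plate, 127.5 mm behind the track's centre line. Axes as the stand's.
- feeder_small: The other feeder, alike but with a narrower lane, holding the three small balls, at the other place. Origin and axes alike.
- tray_mid (a point): Middle, half-way up (24 mm above the bench), of the loose open steel tray, empty: 85 (stand x) x 80 (y) x 32 high, walls 3 mm, 0.2 to 0.4 kg. Slides along the track with 2 mm play; starts near its middle, with 65 mm or more free at each side for a finger. Against an end stop its centre is at stand y +0.0875 or -0.0875, under the mouth of that feeder.
- lever_large (a joint): Rocking lever of the large-ball feeder, on a pin across the lane. 0 = at rest, gate shut; grows as the paddle behind the pin is pressed, to 0.40 rad (end stop): gate fully up, paddle down 18 mm. From about 0.25 on the large balls can roll out; both are in the tray within about 1 s if it is held down. Sprung back to 0; 1.5 N at the paddle starts it, about 4 N holds it fully down.
- lever_small (a joint): Rocking lever of the small-ball feeder, on a pin across the lane. 0 = at rest, gate shut; grows as the paddle behind the pin is pressed, to 0.40 rad (end stop): gate fully up, paddle down 18 mm. It must stay at rest. Sprung back to 0; 1.5 N at the paddle starts it, about 4 N holds it fully down.
- paddle_large (a point): Centre of the top face of the black ribbed paddle on the large-ball feeder's lever, 32 x 53 mm (stand x by y); at rest level, 109 mm above the bench, with free space under it. It is 45 mm behind the hinge pin and moves with the lever; nothing on the feeder stands more than 3 mm higher.
- paddle_small (a point): Centre of the top face of the black ribbed paddle on the small-ball feeder's lever, 32 x 43 mm (stand x by y); at rest level, 109 mm above the bench, with free space under it. It is 45 mm behind the hinge pin and moves with the lever; nothing on the feeder stands more than 3 mm higher.
- large_ball1_center (a point): Centre of a plain steel ball, 26 mm diameter, one of two like it lying in a row behind the gate in their feeder's sloping open lane; to be let out into the tray.
- large_ball2_center (a point): Centre of a plain steel ball, 26 mm diameter, one of two like it lying in a row behind the gate in their feeder's sloping open lane; to be let out into the tray.
- small_ball1_center (a point): Centre of a plain steel ball, 16 mm diameter, one of three like it lying in a row behind the gate in their feeder's sloping open lane; to stay where it is.
- small_ball2_center (a point): Centre of a plain steel ball, 16 mm diameter, one of three like it lying in a row behind the gate in their feeder's sloping open lane; to stay where it is.
- small_ball3_center (a point): Centre of a plain steel ball, 16 mm diameter, one of three like it lying in a row behind the gate in their feeder's sloping open lane; to stay where it is.
- grease_tub: Bystander, to be left alone: blue plastic tub with lid, 72 mm wide, 62 tall, standing on the base plate between the two feeders; origin under its centre.
- lube_bottle: Bystander, to be left alone: green bottle with red pointed cap, 42 mm wide, 123 tall, standing left of the stand; origin under its centre.
- front_hub: Bystander, to be left alone: metal wheel hub lying on the bench left of the stand, 94 x 64 x 45; origin under its centre.
- screwdriver_yellow: Bystander, to be left alone: yellow-handled screwdriver, 170 mm long, lying right of the stand; origin under its centre.
- bell: Bystander, to be left alone: small domed handlebar bell, 53 x 66 x 31, on the bench to the right; origin under its centre.
- tape_electrical: Bystander, to be left alone: roll of black tape, 62 mm across, 19 high, at the front left; origin under its centre.

How it is judged:
By the outcome, as a careful person would: the job done as asked, in the order asked, and still so for the second after the job is handed in, with the robot touching nothing.
It also fails if it takes over 51 s, if anything falls off the work surface, if the arm or the gripper's body presses on something with over 40 N, if the wrist force passes 120 N, or if a joint passes its speed limit or range.

## Working session

There is one attempt and no reset: what is moved stays moved. The work goes in short steps, Python scripts to look and compute and a tool call to move; the robot and the scene stay as the last step left them, time stands still between calls to the robot, and variables do not carry over. Pictures are saved under pics/ and viewed, and the job is handed in when it is done.

Besides the shell and the picture viewer there is one more tool, called after "Emit:" by a JSON object that holds its "op" and its "data". servo_tool: Moves the arm, as the interface text tells. Its arguments: {"type":"object","properties":{"commands":{"type":"array","items":{"type":"number"}},"grip_force":{"type":"number"}},"required":["commands"]}

```bash
ls; mkdir -p pics; python3 - <<'E'
from station import monitor, viewer
import cv2,numpy as np
o=monitor.get_obs(); print({k:np.round(v,3) for k,v in o.items()})
for n in("scene","top"):
    d=viewer.get_image(n); cv2.imwrite(f"pics/{n}0.png",d["frame"][:,:,::-1]); np.savez(f"{n}0.npz",**d)
    print(d["camera_matrix"],d["dist_coeffs"],d["cam_to_world"].round(3))
E
```

```text
pics
{'t': np.float64(0.0), 'q': array([-1.249,  0.053,  1.614, -0.   ,  1.476, -0.119]), 'dq': array([ 0.001, -0.001,  0.002, -0.002, -0.001,  0.001]), 'effort': array([ 2.0000e-03, -3.9366e+01, -3.7018e+01, -0.0000e+00,  7.0000e-03,
        0.0000e+00]), 'tool_pos': array([ 0.266, -0.565,  0.193]), 'tool_rot': array([-0.443,  1.979, -1.975]), 'contact_force': array([ 0.524,  0.849, -0.091]), 'wrist_torque': array([ 0.011,  0.012, -0.02 ]), 'opening': np.float64(0.085)}
[[575.70178228   0.         314.43115832]
 [  0.         575.70178228 248.03628962]
 [  0.           0.           1.        ]] [-0.15279968  0.          0.          0.          0.        ] [[-0.778 -0.43   0.458 -0.025]
 [-0.628  0.514 -0.584  0.708]
 [ 0.015 -0.742 -0.67   0.834]
 [ 0.     0.     0.     1.   ]]
[[475.9293055    0.         319.22507193]
 [  0.         475.9293055  241.12271011]
 [  0.           0.           1.        ]] [-0.00529775  0.          0.          0.          0.        ] [[-0.02  -0.996  0.084  0.408]
 [-1.     0.02   0.002  0.078]
 [-0.004 -0.084 -0.996  1.21 ]
 [ 0.     0.     0.     1.   ]]
```

View pics/scene0.png

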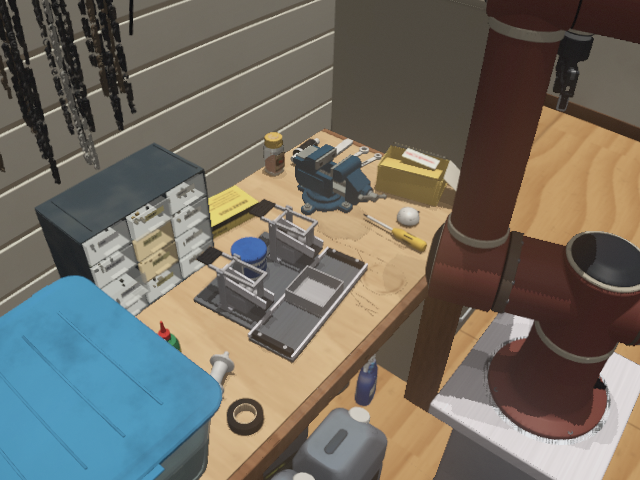

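View pics/top0.png

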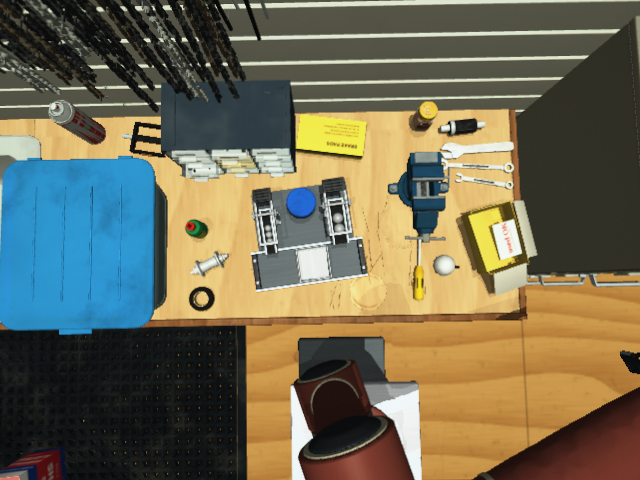

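The top view shows the tray at about (313,263), the tub at (301,202), a left feeder at about x=265 and a right feeder at about x=335 that seems to hold the larger balls. I'll zoom in and measure.

```bash
cat > h.py <<'E'
import numpy as np,cv2
def world(d,us,r=0):
    out=[]
    for u,v in us:
        p=d["depth"][int(round(v))-r:int(round(v))+r+1,int(round(u))-r:int(round(u))+r+1]; z=np.median(p[p>0]) if (p>0).any() else 0
        x,y=cv2.undistortPoints(np.array([[[u,v]]],float),d["camera_matrix"],d["dist_coeffs"])[0,0]
        out.append((d["cam_to_world"]@[x*z,y*z,z,1])[:3])
    return np.array(out)
def wmap(d):
    v,u=np.mgrid[0:480,0:640]
    n=cv2.undistortPoints(np.stack([u,v],-1).reshape(-1,1,2).astype(float),d["camera_matrix"],d["dist_coeffs"]).reshape(480,640,2)
    z=d["depth"][...,None]
    P=np.concatenate([n*z,z],-1); T=d["cam_to_world"]
    return P@T[:3,:3].T+T[:3,3]
def proj(d,P):
    T=np.linalg.inv(d["cam_to_world"]); r=cv2.Rodrigues(T[:3,:3])[0]
    return cv2.projectPoints(np.array(P,float).reshape(-1,1,3),r,T[:3,3],d["camera_matrix"],d["dist_coeffs"])[0].reshape(-1,2)
E
python3 - <<'E'
import cv2,numpy as np
from h import *
a=cv2.imread("pics/top0.png")[165:305,235:385]; cv2.imwrite("pics/topz.png",cv2.resize(a,None,fx=4.2,fy=4.2,interpolation=cv2.INTER_CUBIC))
a=cv2.imread("pics/scene0.png")[190:360,185:375]; cv2.imwrite("pics/scz.png",cv2.resize(a,None,fx=3.5,fy=3.5,interpolation=cv2.INTER_CUBIC))
d=dict(np.load("top0.npz")); W=wmap(d)
# plate: dark, z ~0.008 
f=d["frame"].astype(int)
m=(abs(W[...,2]-.008)<.006)&(f.max(-1)<110); m[:,:245]=0;m[:,375:]=0;m[:175]=0;m[295:]=0
print(m.sum()); pts=W[m][:,:2].astype(np.float32)
r=cv2.minAreaRect(pts*1000); print(r, cv2.boxPoints(r))
# tray rim
m=(abs(W[...,2]-.040)<.006); m[:,290:340]&=True; m[:240]=0;m[290:]=0;m[:,:290]=0;m[:,:][:,340:]=0
r=cv2.minAreaRect(W[m][:,:2].astype(np.float32)*1000); print(m.sum(),r)
m=(abs(W[...,2]-.109)<.008)&(f.max(-1)<80); m[:165]=0;m[220:]=0
for s in (slice(245,290),slice(310,360)):
    k=np.zeros_like(m);k[:,s]=m[:,s]; p=W[k]; print(k.sum(),p.mean(0),cv2.minAreaRect(p[:,:2].astype(np.float32)*1000))
E
```

```text
1441
((535.0823364257812, 117.71221923828125), (252.77520751953125, 283.7146911621094), 7.151464939117432) [[392.01776   242.73166  ]
 [427.3382    -38.775894 ]
 [678.1469     -7.3072205]
 [642.8265    274.20032  ]]
163 ((452.49658203125, 96.22686767578125), (84.98809814453125, 80.10601806640625), 7.356895923614502)
244 [0.60972745 0.21270228 0.10855039] ((592.7889404296875, 211.49688720703125), (69.5793228149414, 51.83598327636719), 8.865692138671875)
290 [0.63182482 0.04490479 0.10860324] ((613.8658447265625, 41.4729118347168), (70.63864135742188, 53.27907180786133), 10.420223236083984)
```

View pics/topz.png

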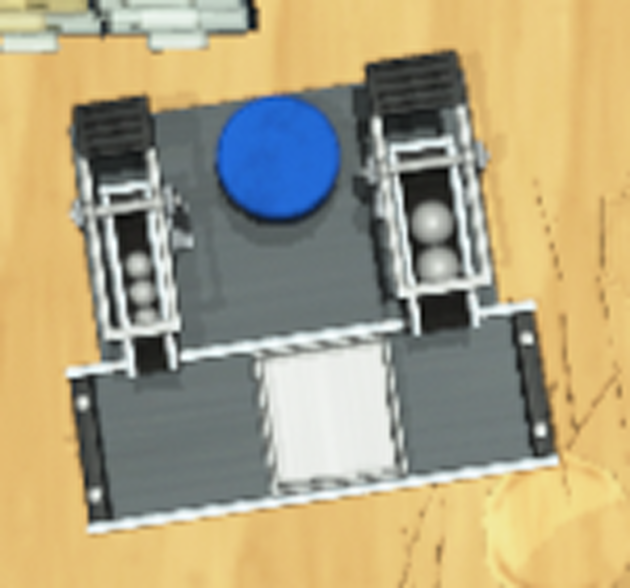

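View pics/scz.png

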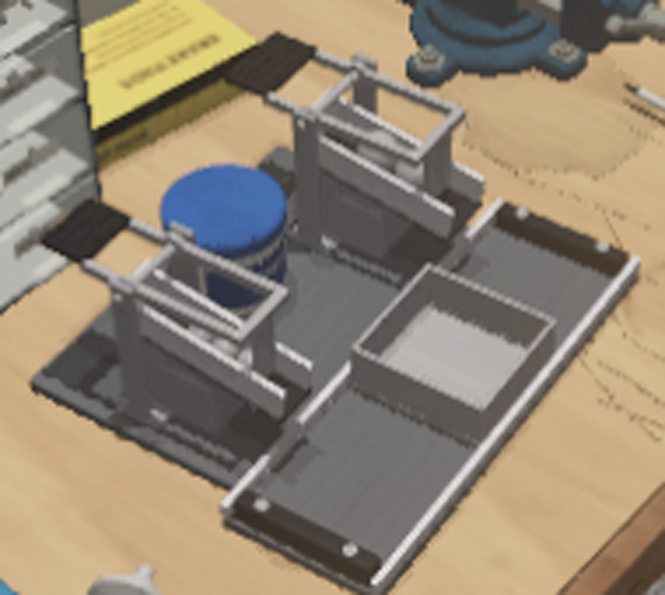

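The large balls are in the right feeder (stand −y). The stand's yaw is about 7.2°. Next I'll refine the frame and check the clearances.

```bash
cat >> h.py <<'E'
th=np.radians(7.2); R=np.array([[np.cos(th),-np.sin(th)],[np.sin(th),np.cos(th)]])
def S2W(p,o): return R@np.array(p)+o
E
python3 - <<'E'
from h import *
from station import monitor
from scipy.spatial.transform import Rotation as Ro
d=dict(np.load("top0.npz")); W=wmap(d)
tray=np.array([.4525,.0962]); pc=np.array([.5351,.1177])
print("tray in plate frame",R.T@(tray-pc))
o=pc+R@np.array([ (R.T@(tray-pc))[0]+.1075,0]); print("origin",o)
S=W.copy(); S[...,:2]=(W[...,:2]-o)@R
# height map from both cams
for nm in("top","scene"):
    dd=dict(np.load(nm+"0.npz")); Q=wmap(dd); Q[...,:2]=(Q[...,:2]-o)@R
    ok=dd["depth"]>0
    H=np.full((30,34),-1)
    ix=((Q[...,0]+.17)/.01).astype(int); iy=((.17-Q[...,1])/.01).astype(int)
    g=ok&(ix>=0)&(ix<30)&(iy>=0)&(iy<34)&(abs(Q[...,0])<.2)&(abs(Q[...,1])<.17)&(Q[...,2]<.3)
    np.maximum.at(H,(ix[g],iy[g]),(Q[...,2][g]*1000).astype(int))
    print(nm,"rows x from -.17; cols y .17 ->-.17")
    for i in range(29,-1,-1): print("%5d"%(-170+10*i)," ".join("%3d"%h for h in H[i]))
print(proj(d,[[*S2W((.11,-.085),o),.109],[*S2W((.06,-.085),o),.109]]))
f=d["frame"].astype(int)
k=(abs(S[...,2]-.109)<.006)&(f.max(-1)<70)&(abs(S[...,1]+.085)<.03)&(S[...,0]>.04)
p=S[k]; print(k.sum(),np.percentile(p,[1,50,99],axis=0))
k=(abs(S[...,2]-.109)<.006)&(f.max(-1)<70)&(abs(S[...,1]-.085)<.03)&(S[...,0]>.04)
p=S[k]; print(k.sum(),np.percentile(p,[1,50,99],axis=0))
print(Ro.from_rotvec(monitor.get_obs()["tool_rot"]).as_matrix().round(3))
E
```

```text
tray in plate frame [-0.08464334 -0.01097794]
origin [0.55777643 0.1205647 ]
top rows x from -.17; cols y .17 ->-.17
  120   2 182 188 186 192   1   1   3   3   4 189 190 190 187   3 170 199   3   3   3   2   2   1   3   2   4   3   5   3   2   2   1   5   4
  110   3   2   4   4   4   1   2   3   2   1   1   2   3   2   3   5   3   2   1   2   3   3   4   4   2   2   2   2   3   2   2   2   3   4
  100   3   5   4   3   4   4   3   4   3   3   2   6   3   0   6   4   2   3   4   3   4   4   5   4   2   2   1   2   4   4   3   2   3   1
   90   2   4   2   5   2   1  -1  -1  -1   0   5   8   7   6   8   3   4   4   7   5   3   7   6   2  -1  -1  -1  -1  -1   1   2   2   3   3
   80   2   1   4   2   6  11 105 107 107 109 105  12  14  13  12  11  -1  -1  11  12  11  14  13   6 108 105  -1 109  -1   9   3   4   4   2
   70   4   5   3   5   9  11 112 112 113 113 111  12  12  14  10  70  71  71  73  67  11  10 108 111 111 115 116 112 109   7   4   2   4   4
   60   2   2   1   4   5   8 112 113 111 114 111   9  13  11  71  74  73  71  72  73  71  11 107 111 112 112 113 111 110   9   3  
[... 7245 characters left out ...]
9  26   8   7   8   7   9   7  23  21  -1   0   1
 -160   1   1  22  21  18  19  17  19  17  18  18  18  18  20  39  41  40  39  39  37  40  42  19  20  18  18  18  18  18  20  20  12   0   0
 -170   1   1   2   1   1   3   2   1   1   2   2   2   2   1   1   2   1   2   2   2   1   2   2   2   2   2   2   1   2   4   2   3   2   1
[[330.53445466 165.94770244]
 [333.67300518 186.68124316]]
235 [[ 0.04924151 -0.1097216   0.10469577]
 [ 0.06467426 -0.08285062  0.10861165]
 [ 0.07996385 -0.05897272  0.1132894 ]]
224 [[0.04932095 0.06409788 0.10447018]
 [0.06511976 0.0859929  0.10879336]
 [0.080312   0.10539777 0.11357269]]
[[-0.904 -0.001  0.427]
 [-0.427  0.002 -0.904]
 [-0.    -1.    -0.002]]
```

Checks agree with the given sizes: the plate measures 253×284, the tray rim 85×80 at z=40 mm, and the paddle top is at 109 mm. The large paddle is at stand (0.065, −0.085). The lever frame starts at stand x=−0.062, so I'll push with the fingers shut at stand x≈−0.12. First I lift the tool, turn it to line up with the stand, and shut the fingers.

Emit:
{"op": "servo_tool", "data": {"commands": [0, 0.08, 0, 0, -2, 0, 0, 0, 0.08, 0, 0, -2, 0, 0, 0, 0.08, 0, 0, -2, 0, 0, 0, 0.076, 0, 0, -1, 0, 0, 0, 0, 0, -2.5, 0, -4.2, 0, 0, 0, 0, -2.5, 0, -4.2, 0, 0, 0, 0, -2.5, 0, -4.2, 0, 0, 0, 0, -2.5, 0, -4.2, 0, 0, 0, 0, -2.5, 0, -4.2, 0, 0, 0, 0, -2.5, 0, -4.2, 0, 0, 0, 0, -2.5, 0, -4.2, 0, 0, 0, 0, -2.5, 0, -4.2, 0, 0, 0, 0, -2.5, 0, -4.2, 0, 0, 0, 0, -2.5, 0, -4.2, 0], "grip_force": 40}}

```text
t: 1.5
tool_pos: [0.4693, -0.1098, 0.2598]
tool_rot: [-0.113, 2.189, -2.157]
contact_force: [0.7, -0.2, -0.0]
opening: 0.0
```

```bash
cat > st.py <<'E'
from h import *
from station import monitor
from scipy.spatial.transform import Rotation as Ro
import sys
o=np.array([.5578,.1206]); s=monitor.get_obs()
M=Ro.from_rotvec(s["tool_rot"]).as_matrix()
Rw=np.eye(3);Rw[:2,:2]=R
goal=Rw@np.array([[-1,0,0],[0,0,-1],[0,-1,0.]])
print("t",s["t"],"stand tcp mm",(1000*(R.T@(s["tool_pos"][:2]-o))).round(1),"z",(1000*s["tool_pos"][2]).round(1),"F stand",(Rw.T@s["contact_force"]).round(1),"open",s["opening"].round(4))
print("rot to goal (tool)",Ro.from_matrix(M.T@goal).as_rotvec().round(3))
if len(sys.argv)>3:
    t=np.array([float(a) for a in sys.argv[1:4]])/1000
    w=np.array([*(R@t[:2]+o),t[2]]); print("tool shift cm",(100*M.T@(w-s["tool_pos"])).round(2))
E
python3 st.py -120 70 200
```

```text
Traceback (most recent call last):
  File "st.py", line 9, in <module>
    print("t",s["t"],"stand tcp mm",(1000*(R.T@(s["tool_pos"][:2]-o))).round(1),"z",(1000*s["tool_pos"][2]).round(1),"F stand",(Rw.T@s["contact_force"]).round(1),"open",s["opening"].round(4))
                                                                                                                                                                         ^^^^^^^^^^^^^^^^^^
AttributeError: 'float' object has no attribute 'round'
```

```bash
sed -i 's/s\["opening"\].round(4)/round(float(s["opening"]),4)/; s/(1000\*s\["tool_pos"\]\[2\]).round(1)/round(1000*float(s["tool_pos"][2]),1)/' st.py
python3 st.py -120 72 200
```

```text
t 1.5 stand tcp mm [-116.6 -217.5] z 259.8 F stand [ 0.7 -0.3 -0. ] open 0.0
rot to goal (tool) [ 0.015 -0.027  0.004]
tool shift cm [  1.1    6.42 -28.83]
```

Emit:
{"op": "servo_tool", "data": {"commands": [0.005, -0.009, 0, 0.3, 0.6, -4.2, 0, 0.005, -0.009, 0, 0.3, 0.6, -4.2, 0, 0.005, -0.009, 0, 0.3, 0.6, -4.2, 0, 0, 0, 0, 0.2, 0.6, -4.2, 0, 0, 0, 0, 0, 0.6, -4.2, 0, 0, 0, 0, 0, 0.6, -4.2, 0, 0, 0, 0, 0, 0.6, -2.5, 0, 0, 0, 0, 0, 0, 0, 0, 0, 0, 0, 0, 0, 0, 0]}}

```text
t: 2.4
tool_pos: [0.42, 0.1798, 0.2136]
tool_rot: [-0.156, 2.154, -2.154]
contact_force: [0.1, -0.1, -0.2]
opening: 0.0
```

```bash
python3 st.py -120 62 30
```

```text
t 2.4 stand tcp mm [-129.3   76. ] z 213.6 F stand [ 0.1 -0.1 -0.2] open 0.0
rot to goal (tool) [0.001 0.011 0.008]
tool shift cm [-1.07 18.35  1.42]
```

Emit:
{"op": "servo_tool", "data": {"commands": [0, 0.006, 0.004, -0.5, 3.5, 0.5, 0, 0, 0.005, 0.004, -0.4, 4, 0.5, 0, 0, 0, 0, 0, 4, 0.3, 0, 0, 0, 0, 0, 3.5, 0, 0, 0, 0, 0, 0, 2, 0, 0, 0, 0, 0, 0, 0.8, 0, 0, 0, 0, 0, 0, 0, 0, 0]}}

```text
t: 3.1
tool_pos: [0.4361, 0.1601, 0.0336]
tool_rot: [-0.114, 2.158, -2.16]
contact_force: [-0.6, 0.5, -0.1]
opening: 0.0002
```

```bash
python3 st.py -120 46 28; python3 - <<'E'
from station import viewer
import cv2
d=viewer.get_image("scene"); cv2.imwrite("pics/s1.png",cv2.resize(d["frame"][150:390,160:480,::-1],None,fx=2.4,fy=2.4))
E
```

```text
t 3.1 stand tcp mm [-115.8   54.4] z 33.6 F stand [-0.5  0.5 -0.1] open 0.0002
rot to goal (tool) [-0.001 -0.012 -0.008]
tool shift cm [0.41 0.56 0.85]
```

View pics/s1.png

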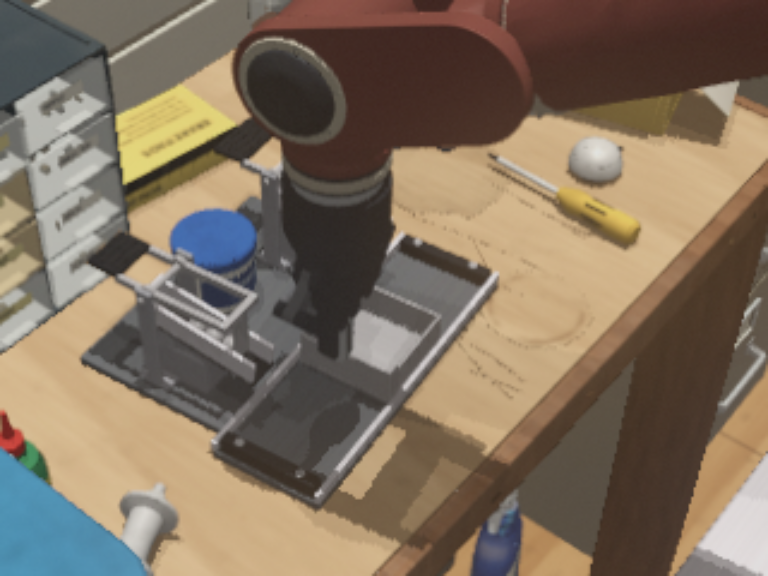

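The fingertip is beside the tray's left wall, at about (330,340) in the crop, clear of the rails and the feeder. I'll push slowly.

Emit:
{"op": "servo_tool", "data": {"commands": [0, -0.006, -0.004, 0.3, 0.4, 0.5, 0, 0, -0.006, -0.004, 0.2, 0.2, 0.6, 0, 0, 0, 0, 0, 0, 0.8, 0, 0, 0, 0, 0, 0, 0.8, 0, 0, 0, 0, 0, 0, 0.8, 0, 0, 0, 0, 0, 0, 0.8, 0, 0, 0, 0, 0, 0, 0.8, 0, 0, 0, 0, 0, 0, 0.8, 0]}}

```text
t: 3.95
tool_pos: [0.4444, 0.0965, 0.0346]
tool_rot: [-0.123, 2.149, -2.15]
contact_force: [0.7, 0.1, 0.6]
opening: 0.0001
```

```bash
python3 st.py -120 -33 28
```

```text
t 3.95 stand tcp mm [-115.5   -9.7] z 34.6 F stand [ 0.7 -0.   0.6] open 0.0001
rot to goal (tool) [-0.002  0.002 -0.013]
tool shift cm [0.46 0.66 2.33]
```

Emit:
{"op": "servo_tool", "data": {"commands": [0, 0, -0.006, 0.3, 0.5, 0.1, 0, 0, 0, -0.006, 0.3, 0.5, 0.2, 0, 0, 0, 0, 0, 0.1, 0.6, 0, 0, 0, 0, 0, 0, 0.5, 0]}}

```text
t: 4.35
tool_pos: [0.4395, 0.0803, 0.0221]
tool_rot: [-0.139, 2.155, -2.158]
contact_force: [-0.5, 0.1, 0.3]
opening: 0.0
```

```bash
python3 st.py -120 -33 28; python3 - <<'E'
from station import viewer
import cv2
d=viewer.get_image("scene"); cv2.imwrite("pics/s2.png",cv2.resize(d["frame"][150:390,160:480,::-1],None,fx=2.4,fy=2.4))
E
```

```text
t 4.35 stand tcp mm [-122.4  -25.2] z 22.1 F stand [-0.5  0.1  0.3] open 0.0
rot to goal (tool) [-0.001  0.001  0.001]
tool shift cm [-0.24 -0.59  0.78]
```

View pics/s2.png

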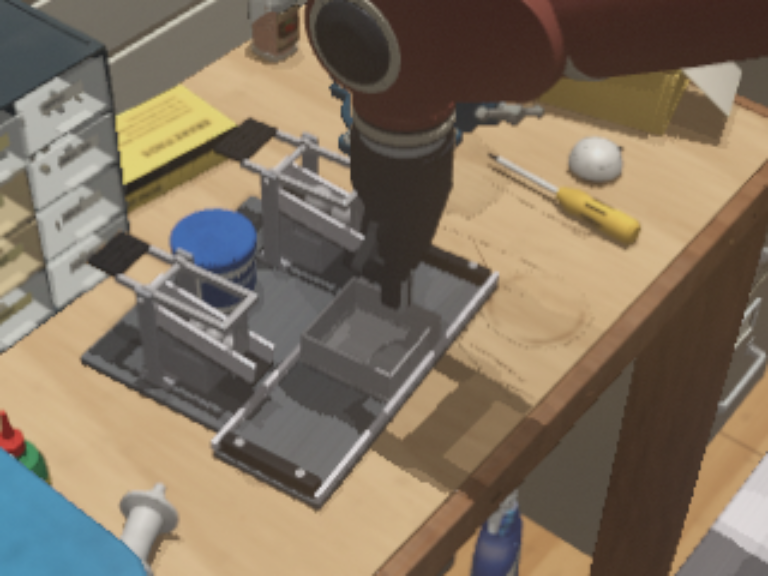

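```bash
cat > loc.py <<'E'
from h import *
from station import viewer
import sys
o=np.array([.5578,.1206])
n=sys.argv[1]
for c in("scene","top"):
    d=viewer.get_image(c); np.savez(f"{c}{n}.npz",**d)
    W=wmap(d); W[...,:2]=(W[...,:2]-o)@R
    m=(abs(W[...,2]-.040)<.006)&(W[...,0]<-.06)&(W[...,0]>-.17)&(abs(W[...,1])<.13)&(d["depth"]>0)
    p=W[m]; print(c,m.sum(),"y 2/98",np.percentile(p[:,1],[1,3,97,99]).round(4),"x",np.percentile(p[:,0],[1,99]).round(4))
    im=d["frame"][:,:,::-1]
    im=im[150:390,160:480] if c=="scene" else im[165:305,235:385]
    cv2.imwrite(f"pics/{c}{n}.png",cv2.resize(im,None,fx=2.4 if c=="scene" else 4,fy=2.4 if c=="scene" else 4,interpolation=cv2.INTER_CUBIC))
E
python3 loc.py a
```

```text
scene 309 y 2/98 [-0.0485 -0.0477  0.0314  0.0802] x [-0.1506 -0.0656]
top 3 y 2/98 [-0.076  -0.0696  0.0864  0.0867] x [-0.0668 -0.061 ]
```

View pics/topa.png

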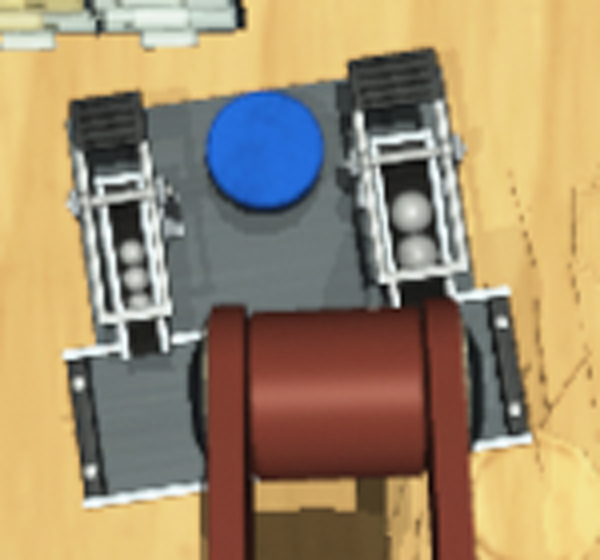

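View pics/scenea.png

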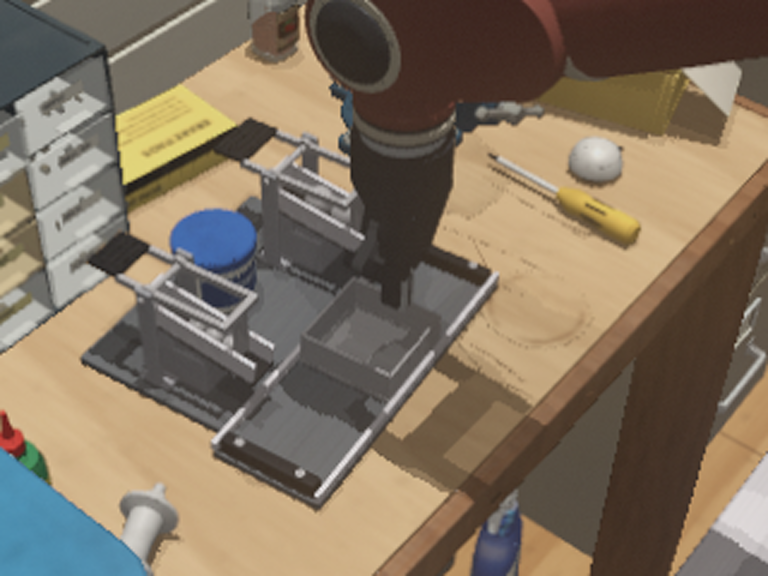

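The tray hasn't moved (rim y −0.048…+0.031). The fingertip rode too high, passed over the left wall and is now inside the tray, without contact force. I'll lift out, go back to the left side and push lower.

Emit:
{"op": "servo_tool", "data": {"commands": [0, 0, 0, 0, -2, 0, 0, 0, 0, 0, 0, -3, 0, 0, 0, 0, 0, 0, -2, 0, 0, 0, 0, 0, 0, 0, 0, 0]}}

```text
t: 4.9
tool_pos: [0.4391, 0.081, 0.0941]
tool_rot: [-0.14, 2.156, -2.158]
contact_force: [0.6, -1.1, 0.5]
opening: -0.0001
```

```bash
python3 st.py -120 65 90
```

```text
t 4.9 stand tcp mm [-122.7  -24.5] z 94.1 F stand [ 0.4 -1.2  0.5] open -0.0001
rot to goal (tool) [-0.001  0.001  0.003]
tool shift cm [-0.28  0.4  -8.95]
```

Emit:
{"op": "servo_tool", "data": {"commands": [0, 0, 0, 0, 0, -3, 0, 0, 0, 0, 0, 0, -3, 0, 0, 0, 0, -0.2, 0, -2.5, 0, 0, 0, 0, 0, 0, 0, 0, 0, 0, 0, 0, 0, 0, 0]}}

```text
t: 5.4
tool_pos: [0.4293, 0.1678, 0.0908]
tool_rot: [-0.14, 2.157, -2.16]
contact_force: [-1.2, -0.3, -0.3]
opening: 0.0
```

```bash
python3 st.py -120 62 22
```

```text
t 5.4 stand tcp mm [-121.6   63. ] z 90.8 F stand [-1.3 -0.2 -0.3] open 0.0
rot to goal (tool) [-0.001  0.     0.004]
tool shift cm [-0.18  6.88  0.09]
```

Emit:
{"op": "servo_tool", "data": {"commands": [0, 0, 0, 0, 2.5, 0, 0, 0, 0, 0, 0, 2.5, 0, 0, 0, 0, 0, 0, 1.2, 0, 0, 0, 0, 0, 0, 0, 0, 0, 0, 0, 0, 0, 0, 0, 0]}}

```text
t: 5.9
tool_pos: [0.4293, 0.1645, 0.0259]
tool_rot: [-0.137, 2.157, -2.163]
contact_force: [0.3, -0.4, 0.2]
opening: 0.0001
```

```bash
python3 st.py -120 46 22
```

```text
t 5.9 stand tcp mm [-121.9   59.7] z 25.9 F stand [ 0.2 -0.4  0.2] open 0.0001
rot to goal (tool) [-0.002 -0.003  0.004]
tool shift cm [-0.2   0.39  1.37]
```

Emit:
{"op": "servo_tool", "data": {"commands": [0, 0, 0, 0, 0.4, 0.6, 0, 0, 0, 0, 0, 0, 0.7, 0, 0, 0, 0, 0, 0, 0.7, 0, 0, 0, 0, 0, 0, 0.7, 0]}}

```text
t: 6.3
tool_pos: [0.4353, 0.136, 0.0247]
tool_rot: [-0.132, 2.155, -2.16]
contact_force: [-0.2, -0.7, -0.1]
opening: 0.0002
```

```bash
python3 st.py -120 -33 22;  python3 loc.py b
```

```text
t 6.3 stand tcp mm [-119.6   30.6] z 24.7 F stand [-0.3 -0.7 -0.1] open 0.0002
rot to goal (tool) [-0.003 -0.002 -0.001]
tool shift cm [0.02 0.29 6.36]
scene 261 y 2/98 [-0.0501 -0.0484  0.0313  0.056 ] x [-0.1507 -0.0655]
top 64 y 2/98 [-0.0665 -0.0509 -0.0294 -0.0291] x [-0.1497 -0.065 ]
```

View pics/sceneb.png

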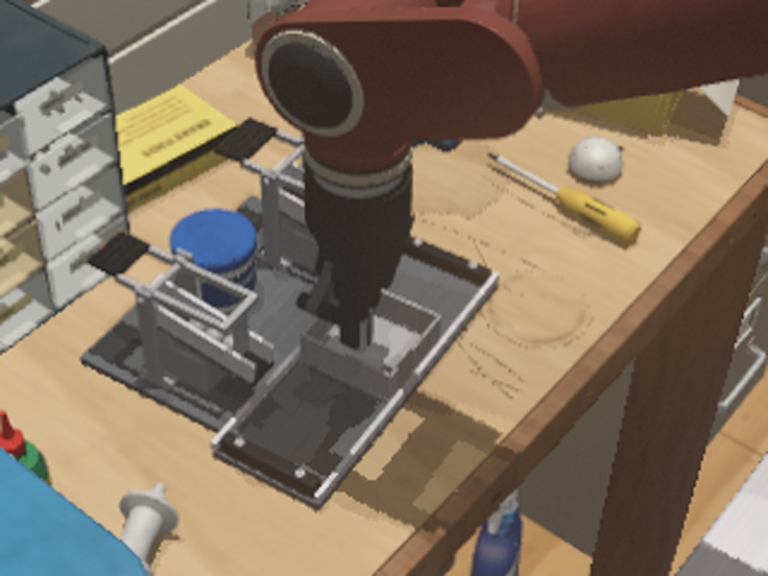

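```bash
python3 - <<'E'
from h import *
from station import monitor
o=np.array([.5578,.1206])
d=dict(np.load("sceneb.npz")); s=monitor.get_obs(); p=proj(d,s["tool_pos"])[0]; print("tcp px",p,"crop",(p-[160,150])*2.4)
W=wmap(d); W[...,:2]=(W[...,:2]-o)@R
def f(v):return 150+v/2.4
for cu,cv in[(355,345),(355,335),(355,320),(350,310),(345,300),(340,345),(340,355),(365,330),(355,365),(355,380),(330,345)]:
    u=int(160+cu/2.4);v=int(150+cv/2.4); print((cu,cv),(W[v,u]*1000).round(1),d["frame"][v,u])
a=d["frame"][255:325,270:350,::-1]; 
im=cv2.resize(a,None,fx=8,fy=8,interpolation=cv2.INTER_CUBIC)
cv2.circle(im,tuple(((p-[270,255]+.5)*8).astype(int)),5,(0,0,255),-1)
cv2.imwrite("pics/tip.png",im)
E
```

```text
tcp px [308.40493266 305.30152052] crop [356.17183838 372.72364926]
(355, 345) [-125.8   45.9   75.9] [48 42 39]
(355, 335) [-125.2   45.1   85.3] [47 42 41]
(355, 320) [-131.    54.6  112. ] [47 43 41]
(350, 310) [-123.9   50.   114.3] [45 41 39]
(345, 300) [-113.4   40.1  110.3] [45 41 39]
(340, 345) [-82.4  -1.6   9. ] [108 104 102]
(340, 355) [-103.3   31.1   39. ] [96 92 90]
(365, 330) [-130.3   36.3   85.6] [85 82 79]
(355, 365) [-504.8  655.6  833.7] [82 79 75]
(355, 380) [-115.6   29.1   13.5] [86 82 79]
(330, 345) [-77.4   5.2  12.1] [108 104 102]
```

View pics/tip.png

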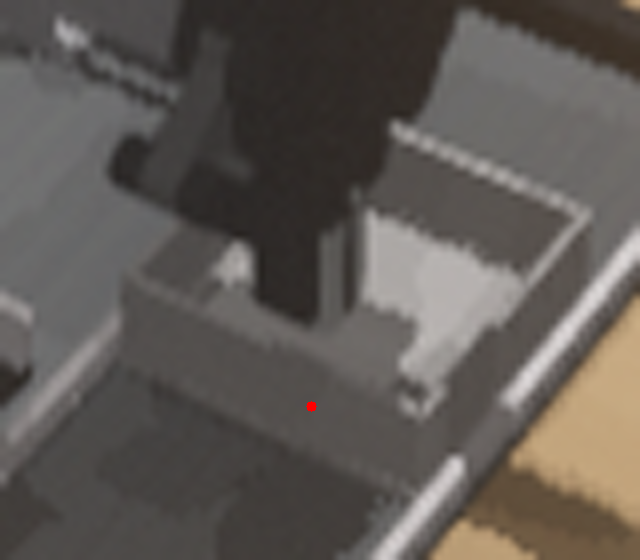

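The depth image puts the visible fingertip around z≈70 mm, while the reported TCP z is 25 mm. I'll measure this discrepancy before moving again.

```bash
python3 - <<'E'
from h import *
from station import monitor
o=np.array([.5578,.1206])
s=monitor.get_obs(); print(s["q"].round(4),s["tool_pos"])
for n in("sceneb","scenea"):
    d=dict(np.load(n+".npz"))
    W=wmap(d); W[...,:2]=(W[...,:2]-o)@R
    m=(d["frame"].max(-1)<60)&(d["depth"]>0)&(W[...,2]>.045)&(abs(W[...,0]+.12)<.08)&(abs(W[...,1])<.12)&(W[...,2]<.3)
    for z in np.arange(.045,.25,.01):
        k=m&(W[...,2]>=z)&(W[...,2]<z+.01)
        if k.sum()>3: print(n,round(z,3),k.sum(),(1000*np.percentile(W[k][:,:2],[5,50,95],axis=0)).round(0).tolist())
d=dict(np.load("sceneb.npz"))
t=s["tool_pos"]
for z in (.025,.045,.06,.07,.08): print(z,(proj(d,[t[0],t[1],z])[0]-[270,255])*8)
E
```

```text
[ 0.1407 -0.191   2.1421 -0.0028  1.1896  1.5906] [0.43541338 0.13578215 0.02471398]
sceneb 0.045 40 [[-70.0, 78.0], [-67.0, 83.0], [-52.0, 98.0]]
sceneb 0.065 17 [[-130.0, 34.0], [-120.0, 43.0], [-114.0, 46.0]]
sceneb 0.075 30 [[-131.0, 33.0], [-126.0, 45.0], [-116.0, 47.0]]
sceneb 0.085 17 [[-127.0, 40.0], [-126.0, 45.0], [-117.0, 48.0]]
sceneb 0.095 9 [[-132.0, 29.0], [-131.0, 45.0], [-127.0, 60.0]]
sceneb 0.105 95 [[-133.0, 11.0], [-131.0, 42.0], [-114.0, 61.0]]
sceneb 0.115 65 [[-133.0, 0.0], [-132.0, 48.0], [-112.0, 70.0]]
sceneb 0.125 122 [[-137.0, -9.0], [-132.0, 45.0], [-116.0, 76.0]]
sceneb 0.135 102 [[-137.0, -15.0], [-132.0, 41.0], [-128.0, 84.0]]
sceneb 0.145 153 [[-138.0, 22.0], [-130.0, 76.0], [-111.0, 94.0]]
sceneb 0.155 110 [[-140.0, 21.0], [-132.0, 52.0], [-124.0, 79.0]]
sceneb 0.165 99 [[-139.0, 45.0], [-130.0, 65.0], [-113.0, 75.0]]
sceneb 0.175 62 [[-131.0, 61.0], [-125.0, 70.0], [-113.0, 72.0]]
sceneb 0.185 114 [[-156.0, 36.0], [-134.0, 66.0], [-108.0, 71.0]]
sceneb 0.195 191 [[-157.0, 31.0], [-138.0, 64.0], [-102.0, 71.0]]
sceneb 0.205 197 [[-157.0, 35.0], [-14
[... 880 characters left out ...]
, 38.0]]
scenea 0.155 100 [[-142.0, -34.0], [-135.0, -6.0], [-128.0, 17.0]]
scenea 0.165 72 [[-135.0, -9.0], [-132.0, 13.0], [-115.0, 18.0]]
scenea 0.175 59 [[-134.0, 4.0], [-127.0, 13.0], [-115.0, 15.0]]
scenea 0.185 139 [[-159.0, -18.0], [-139.0, 9.0], [-111.0, 15.0]]
scenea 0.195 186 [[-159.0, -19.0], [-140.0, 7.0], [-103.0, 14.0]]
scenea 0.205 188 [[-159.0, -21.0], [-139.0, 7.0], [-100.0, 14.0]]
scenea 0.215 187 [[-159.0, -20.0], [-140.0, 7.0], [-103.0, 14.0]]
scenea 0.225 256 [[-158.0, -29.0], [-136.0, 5.0], [-96.0, 13.0]]
0.025 [307.24898726 401.59737258]
0.045 [307.92496151 343.86966322]
0.06 [308.44500024 299.57939639]
0.07 [308.79808831 269.5670726 ]
0.08 [309.15640657 239.15877384]
```

```bash
python3 - <<'E'
from h import *
from station import monitor
o=np.array([.5578,.1206])
d=dict(np.load("sceneb.npz"))
for z in (.025,.05,.06,.065,.07,.075):
    print(z,[((proj(d,[*S2W((x,y),o),z])[0]-[270,255]+.5)*8).round(0).tolist() for x,y in((-.109,.045),(-.131,.045),(-.131,.016))])
d=dict(np.load("scene0.npz"))
cv2.imwrite("pics/g0.png",cv2.resize(d["frame"][0:140,500:640,::-1],None,fx=5,fy=5,interpolation=cv2.INTER_CUBIC))
t=np.array([.2663,-.565,.1935]); print((proj(d,t)[0]-[500,0])*5,(proj(d,t+[0,0,.073])[0]-[500,0])*5,(proj(d,t+[0,0,.04])[0]-[500,0])*5)
E
```

```text
0.025 [[240.0, 427.0], [320.0, 464.0], [384.0, 387.0]]
0.05 [[240.0, 354.0], [321.0, 392.0], [386.0, 315.0]]
0.06 [[240.0, 325.0], [321.0, 362.0], [387.0, 285.0]]
0.065 [[240.0, 310.0], [321.0, 347.0], [388.0, 270.0]]
0.07 [[240.0, 295.0], [321.0, 332.0], [388.0, 255.0]]
0.075 [[240.0, 279.0], [322.0, 317.0], [389.0, 240.0]]
[267.17926623 592.90980154] [307.70831554 453.55516946] [289.23138649 517.54128866]
```

View pics/g0.png

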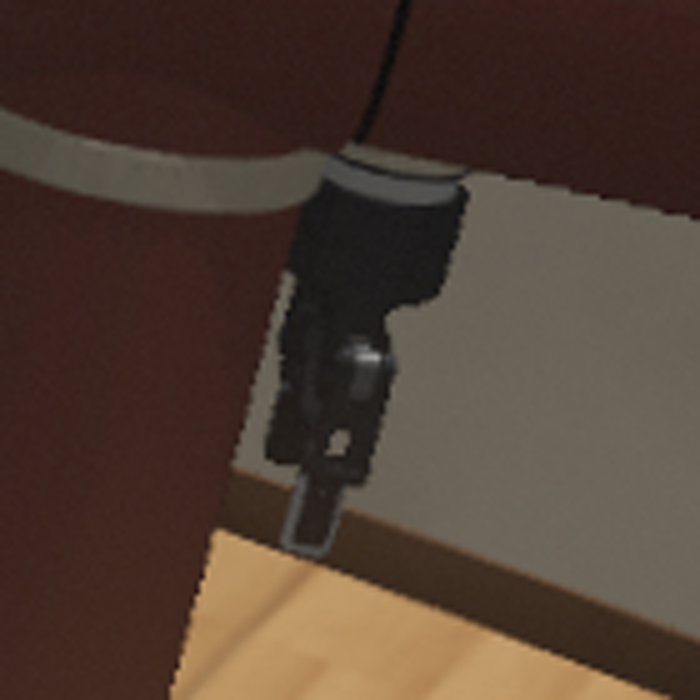

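```bash
python3 - <<'E'
from h import *
from station import monitor
o=np.array([.5578,.1206])
d=dict(np.load("sceneb.npz"))
for z in (.034,.05,.06,.07,.08,.09):
    print(z,[((proj(d,[*S2W((x,y),o),z])[0]-[160,150]+.5)*2.4).round(0).tolist() for x,y in((-.105,.069),(-.127,.069),(-.127,.04))])
im=cv2.imread("pics/s1.png")[230:430,220:440]; cv2.imwrite("pics/s1z.png",cv2.resize(im,None,fx=3,fy=3,interpolation=cv2.INTER_CUBIC))
# initial pose: two open fingers
d=dict(np.load("scene0.npz")); t=np.array([.2663,-.565,.1935]); zj=np.array([.427,-.904,0]); 
for s in(-1,1):
  for off in (.042,.057):
    print(s,off,[((proj(d,t+zj*s*off+[0,0,h])[0]-[500,0])*5).round(0).tolist() for h in(.013,.053)])
W=wmap(d); print([W[v,u].round(3).tolist() for u,v in((562,105),(563,100),(564,95),(570,85),(574,70))])
E
```

```text
0.034 [[315.0, 390.0], [339.0, 401.0], [359.0, 377.0]]
0.05 [[315.0, 376.0], [339.0, 387.0], [359.0, 363.0]]
0.06 [[314.0, 367.0], [339.0, 378.0], [359.0, 355.0]]
0.07 [[314.0, 358.0], [339.0, 369.0], [359.0, 346.0]]
0.08 [[314.0, 349.0], [339.0, 360.0], [360.0, 336.0]]
0.09 [[314.0, 339.0], [339.0, 351.0], [360.0, 327.0]]
-1 0.042 [[283.0, 612.0], [306.0, 534.0]]
-1 0.057 [[286.0, 627.0], [309.0, 550.0]]
1 0.042 [[266.0, 528.0], [288.0, 453.0]]
1 0.057 [[264.0, 514.0], [285.0, 439.0]]
[[0.245, -0.516, 0.257], [0.247, -0.518, 0.268], [0.243, -0.498, 0.289], [0.236, -0.496, 0.316], [0.24, -0.51, 0.345]]
```

View pics/s1z.png

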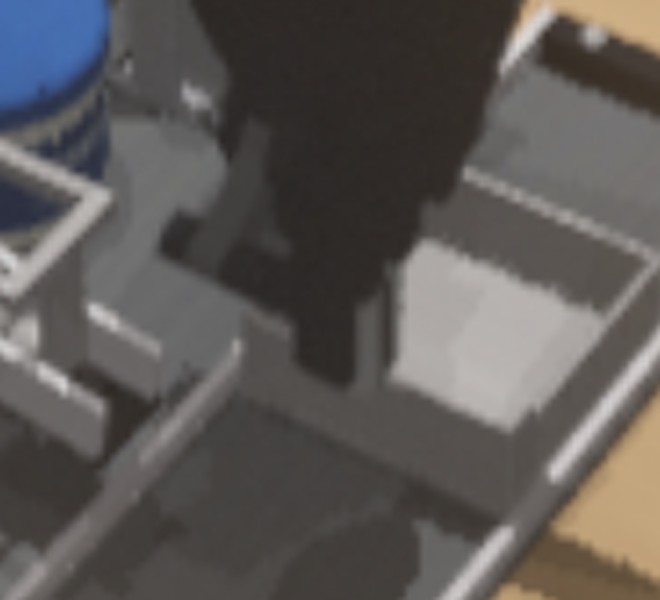

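The offset is constant: at the start, in s1 and now, the visible fingertips are about 46 mm higher than the reported TCP, while xy agrees (finger faces at TCP ±14.5/±11 mm). So I'll aim at a reported z about 46 mm lower, going down in steps and watching force and image.

Emit:
{"op": "servo_tool", "data": {"commands": [0, 0, 0, 0, 0, -1.5, 0, 0, 0, 0, 0, 0, -1.5, 0, 0, 0, 0, 0, 0.5, 0, 0, 0, 0, 0, 0, 1, 0, 0, 0, 0, 0, 0, 1, 0, 0, 0, 0, 0, 0, 0, 0, 0]}}

```text
t: 7.0
tool_pos: [0.4324, 0.1646, -0.0019]
tool_rot: [-0.127, 2.156, -2.161]
contact_force: [-0.8, -0.0, 0.1]
opening: 0.0003
```

```bash
cat > tip.py <<'E'
from h import *
from station import monitor,viewer
import sys
o=np.array([.5578,.1206]); s=monitor.get_obs(); d=viewer.get_image("scene"); t=s["tool_pos"]; c=R.T@(t[:2]-o)
u,v=proj(d,[t[0],t[1],t[2]+.046])[0].astype(int); x0,y0=u-45,v-40
im=cv2.resize(d["frame"][y0:y0+75,x0:x0+90,::-1],None,fx=8,fy=8,interpolation=cv2.INTER_CUBIC)
for off,col in((.046,(0,0,255)),):
    P=[proj(d,[*S2W(c+np.array(e),o),t[2]+off])[0] for e in((.011,.0145),(-.011,.0145),(-.011,-.0145))]
    cv2.polylines(im,[((np.array(P)-[x0,y0]+.5)*8).astype(np.int32)],False,col,1)
cv2.imwrite(sys.argv[1],im)
E
python3 st.py -120 46 -21; python3 tip.py pics/t1.png
```

```text
t 7.0 stand tcp mm [-118.9   59.4] z -1.9 F stand [-0.8  0.1  0.1] open 0.0003
rot to goal (tool) [-0.003 -0.006 -0.002]
tool shift cm [0.11 1.92 1.33]
```

View pics/t1.png

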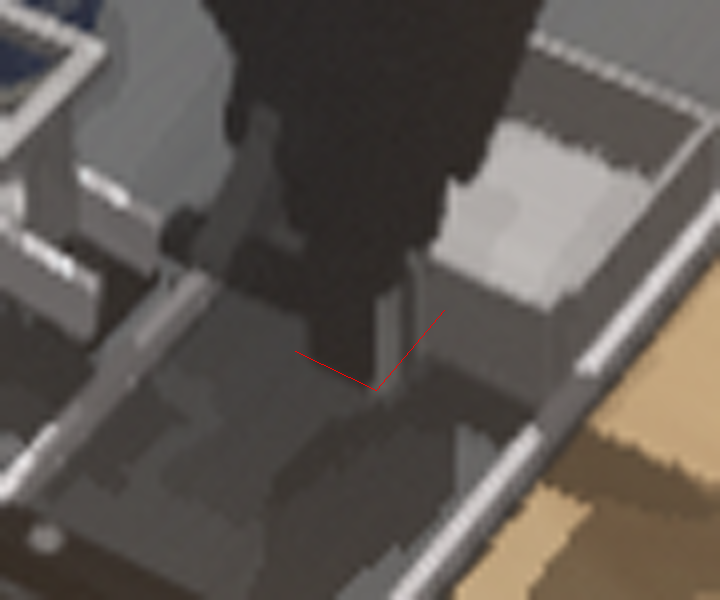

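The projected tip outline at reported z+46 mm (red) matches the visible tip at about (375,390), and there is no contact. A dark part pokes out at (180,240), so I'll check its position before lowering.

```bash
python3 - <<'E'
from h import *
from station import viewer
o=np.array([.5578,.1206]); d=viewer.get_image("scene"); W=wmap(d); W[...,:2]=(W[...,:2]-o)@R
m=(d["frame"].max(-1)<62)&(d["depth"]>0)&(abs(W[...,0]+.1)<.08)&(abs(W[...,1]-.05)<.09)&(W[...,2]<.16)&(W[...,2]>.042)
x,y=W[...,0],W[...,1]
for z in np.arange(.045,.155,.01):
    k=m&(W[...,2]>=z)&(W[...,2]<z+.01)&~((x>-.085)&(y>.05))
    if k.sum()>2: print(round(z,3),k.sum(),"x",(1000*np.percentile(x[k],[1,50,99])).round(0),"y",(1000*np.percentile(y[k],[1,50,99])).round(0))
# backmost dark
k=m&(x>-.1)&(x<-.05)&(y<.07); 
if k.sum(): print((W[k]*1000).round(0)[:12])
E
```

```text
0.045 31 x [-130. -121. -111.] y [60. 73. 75.]
0.055 28 x [-129. -124. -113.] y [61. 73. 76.]
0.065 11 x [-130. -126. -124.] y [60. 71. 73.]
0.075 40 x [-132. -130. -124.] y [51. 66. 91.]
0.085 106 x [-132. -129. -108.] y [27. 75. 97.]
0.095 104 x [-136. -130. -108.] y [ 19.  75. 105.]
0.105 96 x [-137. -131. -126.] y [ 14.  57. 115.]
0.115 117 x [-137. -130. -108.] y [  6.  84. 123.]
0.125 139 x [-140. -130. -108.] y [ 44.  90. 123.]
0.135 97 x [-139. -130. -111.] y [ 55.  83. 103.]
0.145 73 x [-131. -127. -110.] y [ 81.  98. 104.]
```

The linkage only spreads along y (x within −140…−108), so it clears the feeders. Lower to a tip height of about 24 mm.

Emit:
{"op": "servo_tool", "data": {"commands": [0, 0, 0, 0, 0.8, 0, 0, 0, 0, 0, 0, 0.8, 0, 0, 0, 0, 0, 0, 0.5, 0, 0, 0, 0, 0, 0, 0, 0, 0]}}

```text
t: 7.5
tool_pos: [0.4342, 0.1644, -0.0229]
tool_rot: [-0.122, 2.155, -2.16]
contact_force: [0.2, -1.2, 0.5]
opening: -0.0001
```

```bash
python3 st.py -120 46 -23
```

```text
t 7.5 stand tcp mm [-117.2   58.9] z -22.9 F stand [ 0.  -1.2  0.5] open -0.0001
rot to goal (tool) [-0.003 -0.007 -0.005]
tool shift cm [0.27 0.01 1.29]
```

Now push. Contact is expected at TCP y≈46 and the end stop at TCP y≈−33.

Emit:
{"op": "servo_tool", "data": {"commands": [0, -0.004, -0.003, 0.1, 0, 0.7, 0, 0, -0.003, -0.002, 0.1, 0, 0.8, 0, 0, 0, 0, 0.1, 0, 0.8, 0, 0, 0, 0, 0, 0, 0.8, 0, 0, 0, 0, 0, 0, 0.8, 0]}}

```text
t: 8.0
tool_pos: [0.4357, 0.1233, -0.0228]
tool_rot: [-0.138, 2.155, -2.157]
contact_force: [-1.3, 1.2, -0.4]
opening: 0.0001
```

```bash
python3 st.py -120 -33 -23; python3 loc.py c
```

```text
t 8.0 stand tcp mm [-120.8   18. ] z -22.8 F stand [-1.2  1.3 -0.4] open 0.0001
rot to goal (tool) [-0.001  0.002  0.   ]
tool shift cm [-0.07  0.02  5.1 ]
scene 201 y 2/98 [-0.0742 -0.0737  0.0332  0.0871] x [-0.1517 -0.0672]
top 70 y 2/98 [-0.0845 -0.0777 -0.0463 -0.037 ] x [-0.1485 -0.0639]
```

View pics/scenec.png

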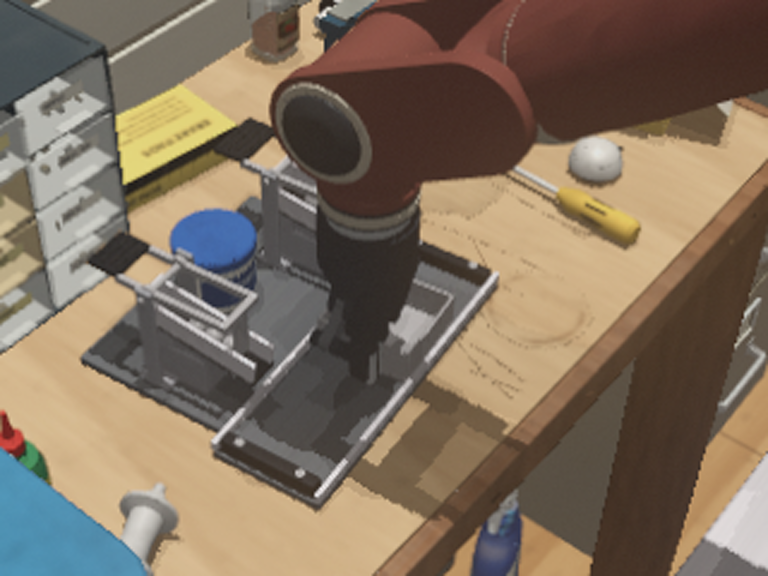

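The tray now moves with the finger, its right rim now at −74 mm. I'll continue to the stop.

Emit:
{"op": "servo_tool", "data": {"commands": [0, 0, 0, 0, 0, 0.8, 0, 0, 0, 0, 0, 0, 0.8, 0, 0, 0, 0, 0, 0, 0.8, 0, 0, 0, 0, 0, 0, 0.8, 0, 0, 0, 0, 0, 0, 0.7, 0]}}

```text
t: 8.6
tool_pos: [0.441, 0.0819, -0.0226]
tool_rot: [-0.137, 2.155, -2.157]
contact_force: [-0.7, 2.7, -0.7]
opening: -0.0001
```

```bash
python3 st.py -120 -33 -23
```

```text
t 8.6 stand tcp mm [-120.7  -23.7] z -22.6 F stand [-0.4  2.8 -0.7] open -0.0001
rot to goal (tool) [-0.001  0.001  0.   ]
tool shift cm [-0.07  0.04  0.93]
```

Emit:
{"op": "servo_tool", "data": {"commands": [0, 0, 0, 0, 0, 0.5, 0, 0, 0, 0, 0, 0, 0.4, 0, 0, 0, 0, 0, 0, 0.2, 0, 0, 0, 0, 0, 0, 0.2, 0]}}

```text
t: 9.0
tool_pos: [0.4452, 0.0728, -0.021]
tool_rot: [-0.126, 2.17, -2.142]
contact_force: [-3.1, 12.6, 2.1]
opening: 0.0002
```

```bash
python3 st.py -120 -33 -23; python3 loc.py d
```

```text
t 9.0 stand tcp mm [-117.7  -33.3] z -21.0 F stand [-1.4 12.9  2.1] open 0.0002
rot to goal (tool) [ 0.013 -0.004 -0.006]
tool shift cm [ 0.23  0.2  -0.02]
scene 214 y 2/98 [-0.1269 -0.1251 -0.0173  0.0629] x [-0.15   -0.0642]
top 37 y 2/98 [-0.1275 -0.1274 -0.1093 -0.1077] x [-0.1464 -0.0634]
```

View pics/scened.png

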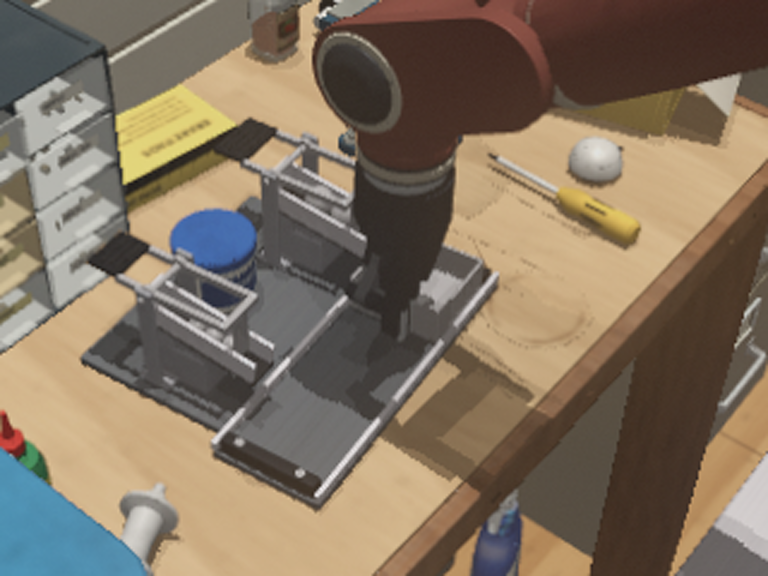

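The tray is against the stop: right rim at y −0.127, 13 N push force. Back off and lift.

Emit:
{"op": "servo_tool", "data": {"commands": [0.006, 0, -0.006, 0, 0, -1, 0, 0.006, 0, 0, 0, 0, -0.8, 0, 0, 0, 0, 0, -3, 0, 0, 0, 0, 0, 0.3, -4, 0, 0, 0, 0, 0, 0.3, -4.5, 0, 0, 0, 0, 0, 0, -4.5, 0, 0, 0, 0, 0, 0, -4, 0, 0, 0, 0, 0, 0, -1, 0, 0, 0, 0, 0, 0, 0, 0, 0]}}

```text
t: 10.0
tool_pos: [0.4364, 0.0886, 0.1969]
tool_rot: [-0.133, 2.147, -2.166]
contact_force: [-0.2, -0.2, 0.0]
opening: -0.0001
```

```bash
python3 st.py 65 -85 165; python3 loc.py e
```

```text
t 10.0 stand tcp mm [-124.5  -16.5] z 196.9 F stand [-0.2 -0.2  0. ] open -0.0001
rot to goal (tool) [-0.009 -0.002 -0.001]
tool shift cm [-18.96   3.26   6.79]
scene 283 y 2/98 [-0.1259 -0.1251 -0.0431 -0.0198] x [-0.1499 -0.064 ]
top 59 y 2/98 [-0.127  -0.127  -0.1156 -0.1138] x [-0.1477 -0.0634]
```

Tray still at the stop. Move above the large paddle.

Emit:
{"op": "servo_tool", "data": {"commands": [-0.004, 0, 0, -3.5, 0, 1.2, 0, -0.004, 0, 0, -4, 0, 1.4, 0, 0, 0, 0, -4, 0.3, 1.4, 0, 0, 0, 0, -4, 0.5, 1.4, 0, 0, 0, 0, -2, 0.5, 0.7, 0, 0, 0, 0, -0.8, 0, 0.3, 0, 0, 0, 0, 0, 0, 0, 0]}}

```text
t: 10.8
tool_pos: [0.621, 0.0461, 0.1576]
tool_rot: [-0.172, 2.173, -2.171]
contact_force: [-0.3, 0.6, -0.2]
opening: -0.0002
```

```bash
python3 st.py 66 -85 73
```

```text
t 10.8 stand tcp mm [ 53.4 -81.8] z 157.6 F stand [-0.2  0.6 -0.2] open -0.0002
rot to goal (tool) [ 0.003 -0.001  0.033]
tool shift cm [-1.54  8.41  0.35]
```

Emit:
{"op": "servo_tool", "data": {"commands": [0, 0, 0.012, -0.7, 1.5, 0.2, 0, 0, 0, 0.012, -0.6, 2, 0.15, 0, 0, 0, 0.006, -0.1, 2, 0, 0, 0, 0, 0, 0, 1.5, 0, 0, 0, 0, 0, 0, 0, 0, 0, 0, 0, 0, 0, 0, 0, 0]}}

```text
t: 11.4
tool_pos: [0.627, 0.0465, 0.0821]
tool_rot: [-0.149, 2.164, -2.156]
contact_force: [0.5, -0.3, 0.4]
opening: 0.0005
```

```bash
python3 st.py 66 -85 73; python3 loc.py f;python3 tip.py pics/t2.png
```

```text
t 11.4 stand tcp mm [ 59.3 -82.2] z 82.1 F stand [ 0.5 -0.3  0.4] open 0.0005
rot to goal (tool) [0.004 0.002 0.01 ]
tool shift cm [-0.68  0.9   0.28]
scene 262 y 2/98 [-0.1258 -0.1249 -0.0431  0.007 ] x [-0.1499 -0.065 ]
top 2 y 2/98 [0.0903 0.0903 0.0929 0.093 ] x [-0.0699 -0.0679]
```

View pics/t2.png

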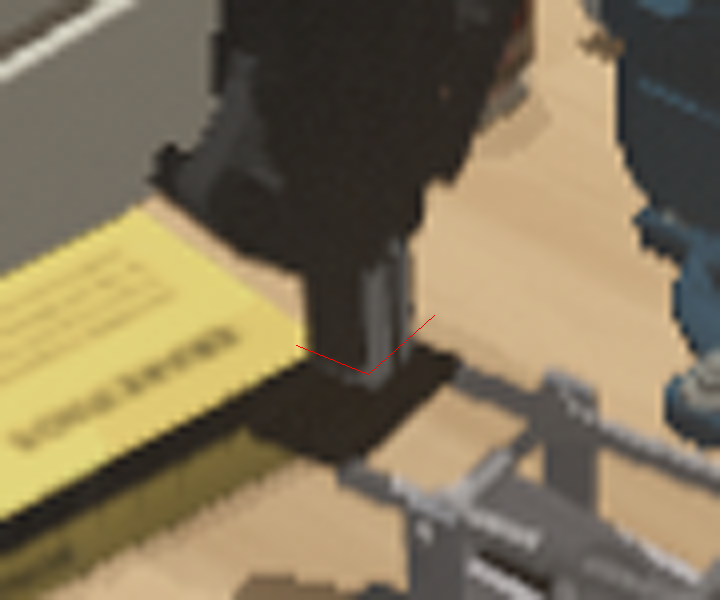

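View pics/topf.png

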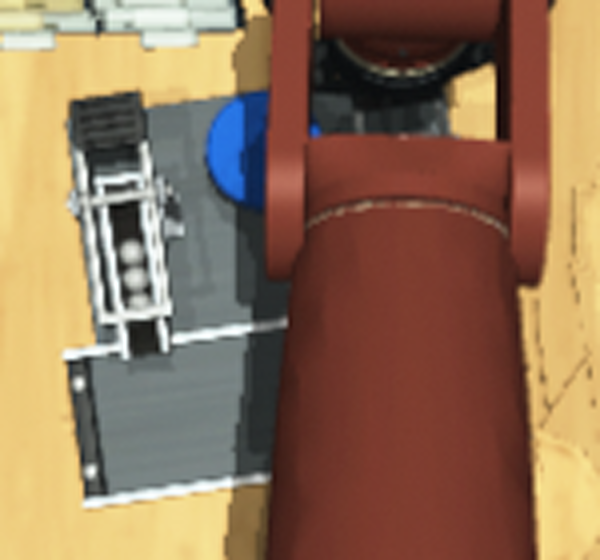

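The fingertip (368,378) is above the black paddle, its outline about 15 mm above the paddle face. I'll centre it and press in steps.

Emit:
{"op": "servo_tool", "data": {"commands": [0.002, 0, 0.005, -0.6, 0.2, 0.25, 0, 0.002, 0, 0.005, -0.2, 0.5, 0.1, 0, 0, 0, 0, 0, 0.5, 0, 0, 0, 0, 0, 0, 0.5, 0, 0]}}

```text
t: 11.95
tool_pos: [0.6403, 0.0435, 0.0692]
tool_rot: [-0.125, 2.15, -2.152]
contact_force: [-0.3, 0.3, 2.1]
opening: -0.0005
```

```bash
python3 st.py 66 -85 45
```

```text
t 11.95 stand tcp mm [ 72.2 -86.9] z 69.2 F stand [-0.2  0.3  2.1] open -0.0005
rot to goal (tool) [-0.002  0.001 -0.01 ]
tool shift cm [ 0.64  2.41 -0.19]
```

Emit:
{"op": "servo_tool", "data": {"commands": [0, 0, -0.005, 0.2, -0.6, 0, 0, 0, 0, -0.004, 0.4, 0, -0.1, 0, 0, 0, 0, 0, 0.6, 0, 0, 0, 0, 0, 0, 0.5, 0, 0, 0, 0, 0, 0, 0.5, 0, 0]}}

```text
t: 12.45
tool_pos: [0.6338, 0.0437, 0.0595]
tool_rot: [-0.136, 2.154, -2.157]
contact_force: [-2.6, -0.2, 4.6]
opening: -0.0
```

```bash
python3 st.py 66 -85 45
```

```text
t 12.45 stand tcp mm [ 65.7 -85.8] z 59.5 F stand [-2.6  0.1  4.6] open -0.0
rot to goal (tool) [-0.002  0.001 -0.001]
tool shift cm [-0.03  1.45 -0.09]
```

The paddle is being pressed (4.6 N). I'll keep going to near full travel.

Emit:
{"op": "servo_tool", "data": {"commands": [0, 0, 0, 0, 0.5, 0, 0, 0, 0, 0, 0, 0.5, 0, 0, 0, 0, 0, 0, 0.3, 0, 0]}}

```text
t: 12.75
tool_pos: [0.6383, 0.0436, 0.0542]
tool_rot: [-0.127, 2.149, -2.154]
contact_force: [-2.3, 0.2, 7.1]
opening: -0.0
```

```bash
python3 st.py 66 -85 45;python3 loc.py g
```

```text
t 12.75 stand tcp mm [ 70.2 -86.5] z 54.2 F stand [-2.3  0.4  7.1] open -0.0
rot to goal (tool) [-0.003  0.001 -0.009]
tool shift cm [ 0.43  0.92 -0.15]
scene 364 y 2/98 [-0.1254 -0.1242 -0.0433  0.0029] x [-0.1498 -0.064 ]
top 1 y 2/98 [0.0904 0.0904 0.0904 0.0904] x [-0.0678 -0.0678]
```

View pics/sceneg.png

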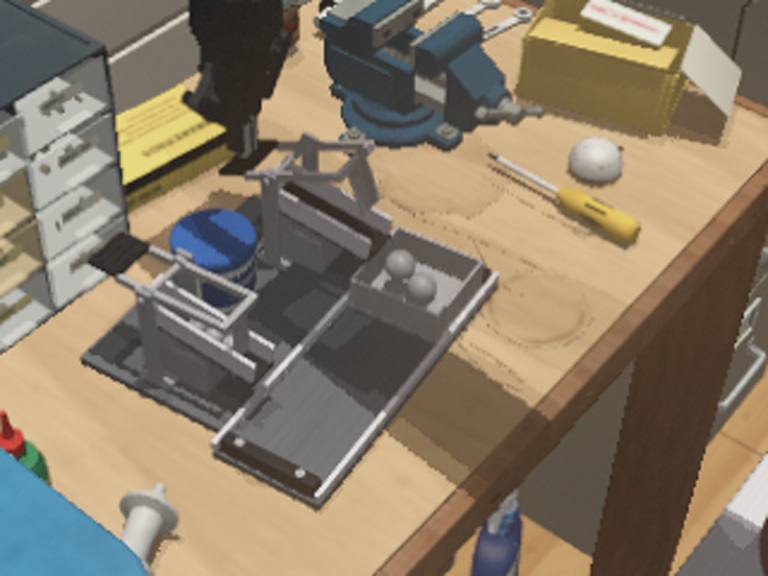

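Both balls are already in the tray, at (402,262) and (422,290). The gate is up and its lane is empty. I'll hold a little longer, then release straight up.

Emit:
{"op": "servo_tool", "data": {"commands": [0, 0, 0, 0, 0, 0, 0, 0, 0, 0, 0, 0, 0, 0, 0, 0, 0, 0, 0, 0, 0, 0, 0, 0, 0, 0, 0, 0, 0, 0, 0, 0, 0, 0, 0, 0, 0, 0, 0.1, -0.7, 0, 0, 0, 0, 0, 0, -0.7, 0, 0, 0, 0, 0, 0, -0.7, 0, 0, 0, 0, 0, 0, -0.8, 0, 0, 0, 0, 0, 0, -2, 0, 0, 0, 0, 0, 0, -4, 0, 0, 0, 0, 0, 0, -4, 0, 0, 0, 0, 0, 0, -3, 0, 0, 0, 0, 0, 0, 0, 0, 0, 0, 0, 0, 0, 0, 0, 0]}}

```text
t: 14.35
tool_pos: [0.6323, 0.0438, 0.2173]
tool_rot: [-0.135, 2.153, -2.157]
contact_force: [0.7, 0.0, 0.8]
opening: -0.0002
```

```bash
python3 st.py -180 -150 260;python3 loc.py h
```

```text
t 14.35 stand tcp mm [ 64.3 -85.5] z 217.3 F stand [ 0.7 -0.1  0.8] open -0.0002
rot to goal (tool) [-0.002  0.001 -0.002]
tool shift cm [24.43 -4.3   6.43]
scene 289 y 2/98 [-0.1258 -0.1245 -0.0431  0.0806] x [-0.1501 -0.065 ]
top 1 y 2/98 [0.0802 0.0802 0.0802 0.0802] x [-0.0669 -0.0669]
```

View pics/sceneh.png

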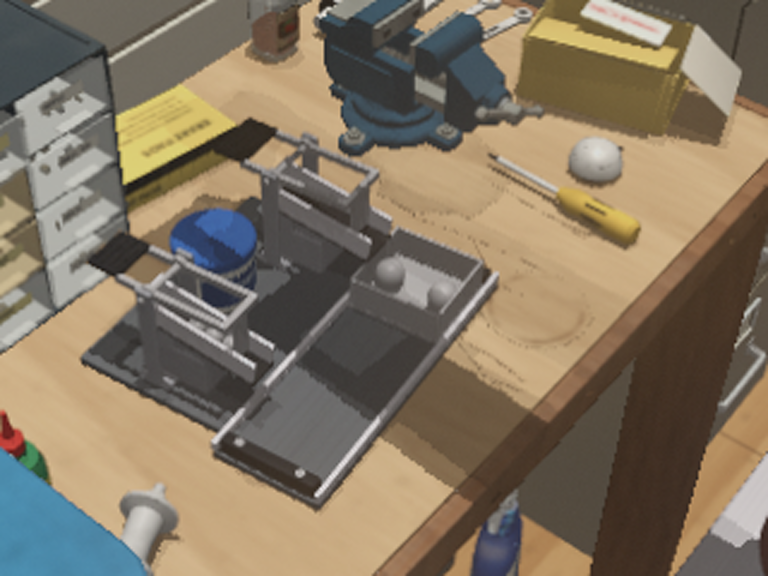

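The gate is shut with the paddle level, both balls are in the tray at (390,270) and (442,295), and the tray is at the stop. I'll move the arm aside for a clear top check.

Emit:
{"op": "servo_tool", "data": {"commands": [0, 0, 0, 4, -1, 0, 0, 0, 0, 0, 4, -1, 0, 0, 0, 0, 0, 4, 0, 2, 0, 0, 0, 0, 3, 0, 3.5, 0, 0, 0, 0, 0, 0, 4.5, 0, 0, 0, 0, 0, 0, 4.5, 0, 0, 0, 0, 0, 0, 4.5, 0, 0, 0, 0, 0, 0, 4.5, 0, 0, 0, 0, 0, 0, 3, 0, 0, 0, 0, 0, 0, 0, 0, 0, 0, 0, 0, 0, 0, 0, 0, 0, 0, 0, 0, 0, 0]}}

```text
t: 15.65
tool_pos: [0.5008, -0.2423, 0.2079]
tool_rot: [-0.186, 2.19, -2.155]
contact_force: [0.2, 0.0, 1.2]
opening: -0.0004
```

```bash
python3 st.py;python3 loc.py i; python3 - <<'E'
from h import *
d=dict(np.load("topi.npz")); W=wmap(d)
m=(abs(W[...,2]-.040)<.005); m[:235]=0;m[290:]=0;m[:,:290]=0;m[:,375:]=0
k,l=cv2.connectedComponents(m.astype(np.uint8))
o=np.array([.5578,.1206])
c=np.array(cv2.minAreaRect(W[m][:,:2].astype(np.float32)*1000)[0])/1000; print(cv2.minAreaRect(W[m][:,:2].astype(np.float32)*1000), R.T@(c-o))
E
```

```text
t 15.65 stand tcp mm [-102.1 -352.9] z 207.9 F stand [ 0.2 -0.   1.2] open -0.0004
rot to goal (tool) [0.019 0.005 0.039]
scene 309 y 2/98 [-0.1263 -0.1245 -0.0435  0.0725] x [-0.1499 -0.0648]
top 204 y 2/98 [-0.1267 -0.1265 -0.0472 -0.0468] x [-0.1484 -0.064 ]
((463.3721008300781, 21.217323303222656), (84.7231674194336, 79.86414337158203), 8.042407035827637) [-0.10613926 -0.08676406]
```

View pics/topi.png

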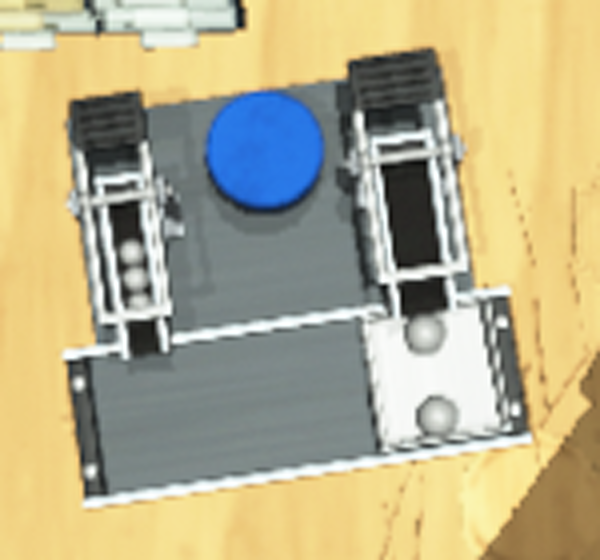

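The top view shows the tray against the right stop (centre y −0.0868, nominal −0.0875). Both large balls are in it, at (425,333) and (437,415). The gate is shut, and the three small balls and the tub are where they were.

```bash
python3 -c "
from station import ticket
print(ticket.finish_job())"
```

```text
the job is handed in; nothing more can be done
None
```

The job is done and handed in at about 15.7 s of the 51 s allowed. The tray is against the right end stop with both large balls in it, and the gate is shut again.

- **Tray:** I pushed it with the shut fingertips until the push force rose to 13 N at the stop. At the last look its centre was at stand y −0.0868, against −0.0875 nominal, which is within the camera calibration.
- **Balls and gate:** I pressed the large feeder's paddle with up to about 7 N and held it until both balls had rolled out. After release the last pictures show the paddle level, the gate shut and the lane empty.
- **Left alone:** the small balls, the small feeder's lever and the tub look unchanged in the last top view. I only checked the other things lying about by eye; the scene view shows them apparently unmoved. The arm is clear of everything.

**One check disagreed:** the cameras showed the real fingertips about 46 mm above the reported tool position; contact with the paddle suggested a little less, about 42 mm. Because of this, my first two tries at the tray passed above it without touching it. I then corrected the height for the offset, and it fitted every later contact.

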